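Refit a filter cartridge and hold its cover for screwing

TASK

Slide the filter cartridge upright into the slot of the white filter unit until it is fully home, and let go of it. Then pick up the aluminium cover plate by its handle and hold it level about one centimetre above the unit's deck, touching neither deck nor cartridge, with its four holes lined up so that each threaded hole lies wholly within a plate hole when seen from straight above, ready for a colleague to put in the screws; finish while holding it there, still, and do not disturb the other things on the bench.

Things in the scene. Friction and masses are not known exactly. Their poses are not given: they have to be found in the camera images.
- slot_mouth (a point): Centre of the slot's mouth in the flat deck of the white filter unit (fixed), 100 mm above the table. Deck: 100 mm to -x, 120 mm to +x, 100 mm to each side of it; lower sloping panel beyond -x. x along the slot, y across, z up. Slot 62.6 x 26.6 mm, 64 mm deep straight down, with a green 45-degree lead-in 4 mm wide round the mouth. The cartridge fits either way round.
- cartridge_center (a point): Centre of the filter cartridge: white block, grey ribs, blue band round the top, 60 (x) x 24 (y) x 64 (z) mm, about 120 g, upright on the table. z up, x along its length. Lowest 4 mm are 3 mm narrower each side. Home, its top is flush with the deck. Let go straight and part-way in, it slides down by its weight; if it stops short, press it from above.
- cover_grip (a point): Centre of the handle bar of the aluminium cover plate, 40 mm above the plate's underside and over its middle. Plate 130 (x) x 90 (y) x 5 mm, about 220 g, flat on the table. The black bar is 66 mm long (x), 16 wide (y), 20 high, on two posts 27 mm either side of the middle; its top is 50 mm above the underside. z up, x along plate and bar.
- cover_hole_a (a point): Centre of one of the cover plate's four 14 mm holes, at the plate's underside, at +50, +30 mm (x, y) from the plate's middle along its own axes.
- cover_hole_b (a point): Centre of one of the cover plate's four 14 mm holes, at the plate's underside, at -50, +30 mm (x, y) from the plate's middle along its own axes.
- cover_hole_c (a point): Centre of one of the cover plate's four 14 mm holes, at the plate's underside, at -50, -30 mm (x, y) from the plate's middle along its own axes.
- cover_hole_d (a point): Centre of one of the cover plate's four 14 mm holes, at the plate's underside, at +50, -30 mm (x, y) from the plate's middle along its own axes.
- thread_a (a point): Centre of one of the four 4 mm threaded holes (dark, with a brass collar of 12 mm) in the filter unit's deck, at +50, +30 mm (x, y) from the slot's middle along its axes. The plate may be used either way round: hole a over thread a, or turned half round with hole a over thread c.
- thread_b (a point): Centre of one of the four 4 mm threaded holes (dark, with a brass collar of 12 mm) in the filter unit's deck, at -50, +30 mm (x, y) from the slot's middle along its axes. The plate may be used either way round: hole a over thread a, or turned half round with hole a over thread c.
- thread_c (a point): Centre of one of the four 4 mm threaded holes (dark, with a brass collar of 12 mm) in the filter unit's deck, at -50, -30 mm (x, y) from the slot's middle along its axes. The plate may be used either way round: hole a over thread a, or turned half round with hole a over thread c.
- thread_d (a point): Centre of one of the four 4 mm threaded holes (dark, with a brass collar of 12 mm) in the filter unit's deck, at +50, -30 mm (x, y) from the slot's middle along its axes. The plate may be used either way round: hole a over thread a, or turned half round with hole a over thread c.
- mug: Bystander, to be left alone: white mug, 80 mm across, 90 mm tall; origin at the centre of its underside as it stands.
- screwdriver: Bystander, to be left alone: screwdriver with orange handle, 190 mm long, lying flat; origin at the centre of its underside, its long axis x.
- screw_tray: Bystander, to be left alone: blue tray of fasteners, 80 x 60 x 22 mm; origin at the centre of its underside as it stands.
- reagent: Bystander, to be left alone: amber bottle, 60 mm across, 120 mm tall; origin at the centre of its underside as it stands.
- buffer: Bystander, to be left alone: white jar with blue cap, 52 mm across, 100 mm tall; origin at the centre of its underside as it stands.
- tip_box: Bystander, to be left alone: blue box of yellow pipette tips, 85 x 120 x 54 mm; origin at the centre of its underside as it stands.
Not all that is in view belongs to the job. There is more than one size of the part that bears cover_grip; the job needs the largest.

How it is judged (in metres and radians):
On the way, in this order (a step that is already met when the one before it is completed fails the run):
1. the cartridge is fully home in the slot and let go (z of cartridge_center in the frame of slot_mouth below -0.028 m and horizontal distance between cartridge_center and slot_mouth below 0.006 m and angle between cartridge_center's own z axis and vertical below 0.12 rad and angle between the x axis of cartridge_center and the x axis of slot_mouth, either way round below 0.15 rad and contact force between the fingers and cartridge below 0.05 N), for 0.2 s.
2. the cover plate is lifted clear of the table (height (world z) of cover_grip above 0.09 m), for 0.1 s.
At the end, for the whole second after the job is handed in: Cartridge in the slot, top at most 4 mm above the deck; cover held by the fingers at rest (under 0.02 m/s), level within 0.07 rad, underside 4 to 20 mm above the deck, touching neither unit nor cartridge, each hole centred within 5 mm (seen from above) of a threaded hole, either way round (z of cartridge_center in the frame of slot_mouth below -0.028 m and horizontal distance between cartridge_center and slot_mouth below 0.006 m and angle between cartridge_center's own z axis and vertical below 0.12 rad and angle between the x axis of cartridge_center and the x axis of slot_mouth, either way round below 0.15 rad and ((horizontal distance between cover_hole_a and thread_a below 0.005 m and horizontal distance between cover_hole_b and thread_b below 0.005 m and horizontal distance between cover_hole_c and thread_c below 0.005 m and horizontal distance between cover_hole_d and thread_d below 0.005 m) or (horizontal distance between cover_hole_a and thread_c below 0.005 m and horizontal distance between cover_hole_b and thread_d below 0.005 m and horizontal distance between cover_hole_c and thread_a below 0.005 m and horizontal distance between cover_hole_d and thread_b below 0.005 m)) and z of cover_grip in the frame of slot_mouth between 0.044 and 0.06 m and angle between cover_grip's own z axis and vertical below 0.07 rad and contact force between the fingers and cover above 1 N and contact force between cover and filter_unit below 0.05 N and contact force between cover and cartridge below 0.05 N and linear speed of cover below 0.02 m/s); the arm keeps its last pose, push and grip.
It fails at once if a bystander is moved by more than 30 mm (distance of any of mug, screwdriver, screw_tray, reagent, buffer, tip_box from where it was at the start of the episode above 0.03 m).
It also fails if it takes over 72 s, if anything falls off the work surface, if the arm or the gripper's body presses on something with over 40 N, if the wrist force passes 120 N, or if a joint passes its speed limit or range.

ROBOT

A 6-joint arm with a two-finger parallel gripper is mounted at the origin on the work surface. World frame = base frame: x ahead of the robot, y to its left, z up, the work surface at z = 0. Lengths are in m, angles in degrees, forces in N, time in s.
With the tool pointing down it reaches from about 0.375 to 0.9 m from the base axis. Payload 3.1 kg.
Tool frame: the origin (TCP) lies on the centre line of the jaws, within the pads' length; the fingertips stand 25 mm ahead of it and the grasp point (between the pads) lies 6 mm ahead of it; z points along the fingers, y is the line along which they close (so a half turn about z gives the same grasp; the last joint's range is limited). The gripper opens to 87 mm and grips with 3 to 60 N. Pads are 19 mm wide; open, the fingers measure 117 mm over their backs; the gripper's body (75 mm by 190 mm) begins 51 mm behind the grasp point.
Start: joints at [67.065, 30.224, 82.088, -0, 67.689, -10.227], TCP at [0.137, 0.61, 0.248] pointing down, gripper open.
Joint ranges: [-176.69, 176.69], [-43.24, 126.21], [12.49, 139.97], [-82, 262], [0, 151.66], [-163.58, 163.58]. Speed limits (degrees/s): [159.86, 159.86, 180, 180, 180, 180].

INTERFACE

Orientations are given as a 3x3 rotation matrix whose columns are the frame's x, y, z axes.
In Python, from rig import * gives the robot as it stands.
- The arm moves only by the tool step_arm, never from a script. Its argument "steps" is a list of rows, each a list of 7 numbers: the shift along the tool's x, y, z normalised to -1 to 1, where 1 is 0.3 m, then the turn, a rotation vector about the tool's x, y, z normalised to -1 to 1, where 1 is 45 degrees, then the gripper's target within -1 to 1 (shut at 1, half-way at 0, fully open at -1). A call has 1 to 8 rows; each row is the pose to reach, as a shift and turn from the pose commanded when the call began, along the tool's axes at that moment; what a row does not reach only later rows make up. A row lasts 1/12 s, in which the tool goes at most 41.7 mm and 7.16 degrees, less where a joint would pass 70% of its speed; a pose out of reach is approached as far as the arm can. A call with a number of a shift or a turn outside -1 to 1 is refused whole. A call with a gripper value outside its range is refused whole. The fingers move at their own pace and stop on an object; the grip force is fixed at half the most. Time passes only in rows, so rows that repeat a pose let the fingers close. It gives the time, the measured TCP pose, the force, the opening and the grip force at its end, in the units of the state.
- read_state(): the state, without advancing time (a new reading comes with each control period).
- capture(name): name is "scene" or "top"; returns a dict with "image" (420x560x3 uint8, red, green, blue), "vertical_fov" (degrees; the focal length in pixels is half the picture's height over the tangent of half this angle, whatever the lens; pixels are square), "cx", "cy" (the principal point, pixels), "world_from_camera" (4x4, takes a point from camera to world coordinates). Camera axes: x right, y down, z forward; pixel columns grow to the right and rows downward; lengths in m; the calibration is good to about 2 mm. A picture is of the moment at which its call begins. There is no depth.
- hand_in(): hands the job in; it is judged then, once.
The state is a dict: "time_s": time; "joint_positions": joint angles; "qvel": joint speeds; "tau": joint torques, N m; "position": TCP position; "tcp_rot": TCP orientation; "force": force on the tool from outside, world axes, zero at the start; "moment": the same for the moment, N m; "opening": opening from 0.0 (shut) to 1.0 (fully open); "grasp_force": force on a finger pad.
Only numpy, scipy, OpenCV 4.12 (cv2) and the standard library are available. Lean on these libraries where they do the work, as an engineer would, in place of code of your own. Each camera call takes 0.05 s, during which the arm holds its last target. There are 200 camera calls.

## Working session

There is one attempt and no reset: what is moved stays moved. The work goes in short steps, Python scripts to look and compute and a tool call to move; the robot and the scene stay as the last step left them, time stands still between calls to the robot, and variables do not carry over. Pictures are saved under pics/ and viewed, at most 10 in all, crops included, and the job is handed in when it is done.

Besides the shell and the picture viewer there is one more tool, called after "Emit:" as name(argument=value, ...) on one line, values as JSON. step_arm: Moves the arm, as the interface text tells. Scaled input: -1 to 1 covers 0.3 m each way for a shift and 45 degrees each way for a turn. Its arguments: {"type":"object","properties":{"steps":{"type":"array"}},"required":["steps"]}

```bash
mkdir -p pics
cat > h.py <<'E'
from rig import *
import numpy as np, cv2
def cam(n):
    c=capture(n); im=c["image"]; f=im.shape[0]/2/np.tan(np.radians(c["vertical_fov"])/2)
    return im,f,c["cx"],c["cy"],np.array(c["world_from_camera"])
def back(C,u,v,z):
    im,f,cx,cy,T=C; d=T[:3,:3]@[(u-cx)/f,(v-cy)/f,1]; o=T[:3,3]; return o+d*(z-o[2])/d[2]
def proj(C,p):
    im,f,cx,cy,T=C; q=T[:3,:3].T@(np.array(p)-T[:3,3]); return np.array([f*q[0]/q[2]+cx,f*q[1]/q[2]+cy])
def save(n,im,s=1): cv2.imwrite(n,cv2.resize(im[:,:,::-1],None,fx=s,fy=s,interpolation=cv2.INTER_CUBIC))
E
python3 - <<'E'
from h import *
for n in("scene","top"):
    C=cam(n); save(f"pics/{n}0.png",C[0],1.42); print(n,C[1:4],C[4].round(3).tolist())
s=read_state(); print(s["position"],s["tcp_rot"],s["time_s"],s["opening"])
E
```

```text
scene (np.float64(407.13912036895744), 276.150062423476, 206.37215940756226) [[0.417, 0.774, -0.476, 1.042], [0.909, -0.364, 0.204, -0.233], [-0.015, -0.517, -0.856, 1.106], [0.0, 0.0, 0.0, 1.0]]
top (np.float64(444.6109125335165), 284.09616404316387, 219.4986709702952) [[-0.02, -0.989, 0.146, 0.315], [-1.0, 0.023, 0.018, -0.006], [-0.021, -0.146, -0.989, 1.239], [0.0, 0.0, 0.0, 1.0]]
[0.13722805 0.60913228 0.24665903] [[-9.75494235e-01  2.20023644e-01 -7.71051722e-04]
 [ 2.20024710e-01  9.75492619e-01 -1.81046288e-03]
 [ 3.53810624e-04 -1.93574653e-03 -9.99998064e-01]] 0.1 0.9983350025282975
```

View pics/top0.png

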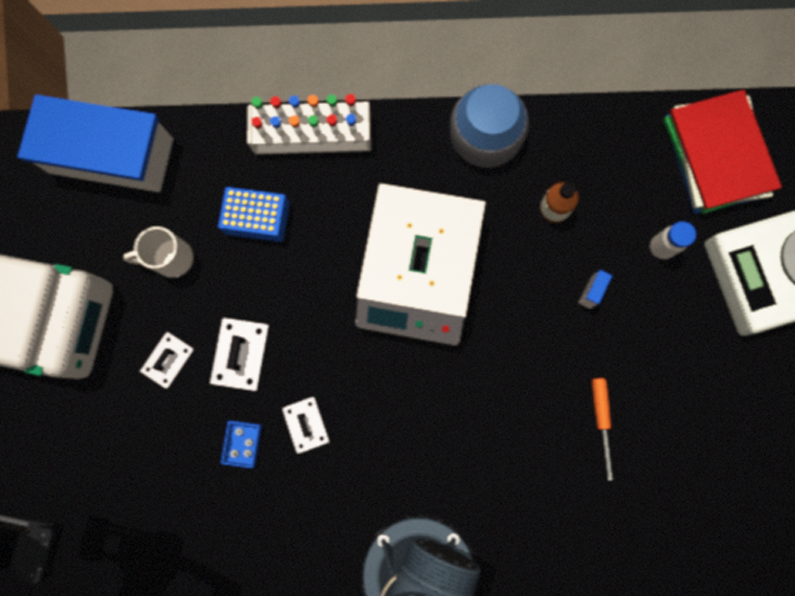

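View pics/scene0.png

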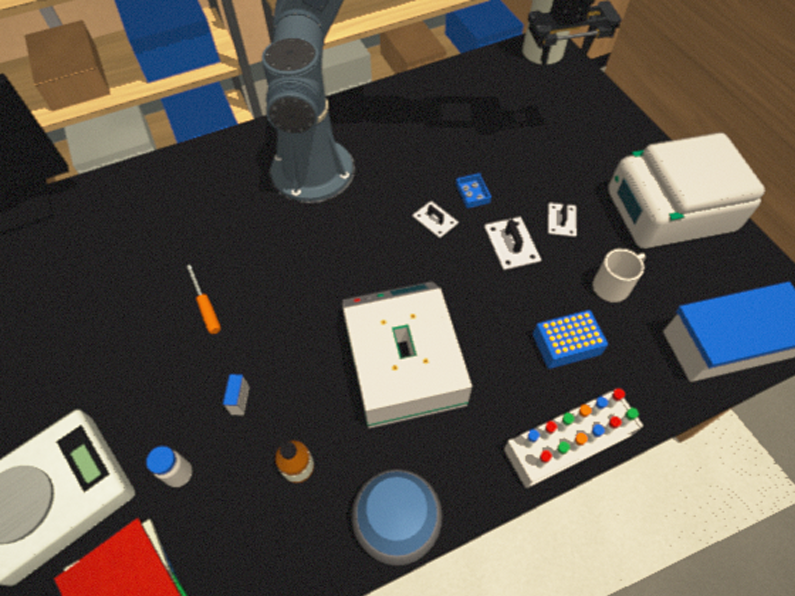

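The overhead view has the slot at about (421,254), the cartridge at (596,289) and the large plate at (239,354), in 1.42x pixels. Next I'll enlarge these.

```bash
python3 - <<'E'
from h import *
def crops(n,cs,out):
    C=cam(n); t=[]
    for (u,v) in cs:
        c=C[0][v-37:v+38,u-33:u+33]; t.append(cv2.resize(c,None,fx=4,fy=4,interpolation=cv2.INTER_CUBIC))
    print(n,[(u-33,v-37) for u,v in cs]); save(out,np.hstack(t))
crops("top",[(297,179),(421,203),(168,249)],"pics/t1.png")
crops("scene",[(284,246),(166,277),(361,170)],"pics/s1.png")
E
python3 - <<'E'
import cv2,numpy as np
a=cv2.imread('pics/t1.png');b=cv2.imread('pics/s1.png')
cv2.imwrite('pics/ts1.png',np.vstack([a,b]))
print(a.shape)
E
```

```text
top [(264, 142), (388, 166), (135, 212)]
scene [(251, 209), (133, 240), (328, 133)]
(300, 792, 3)
```

View pics/ts1.png

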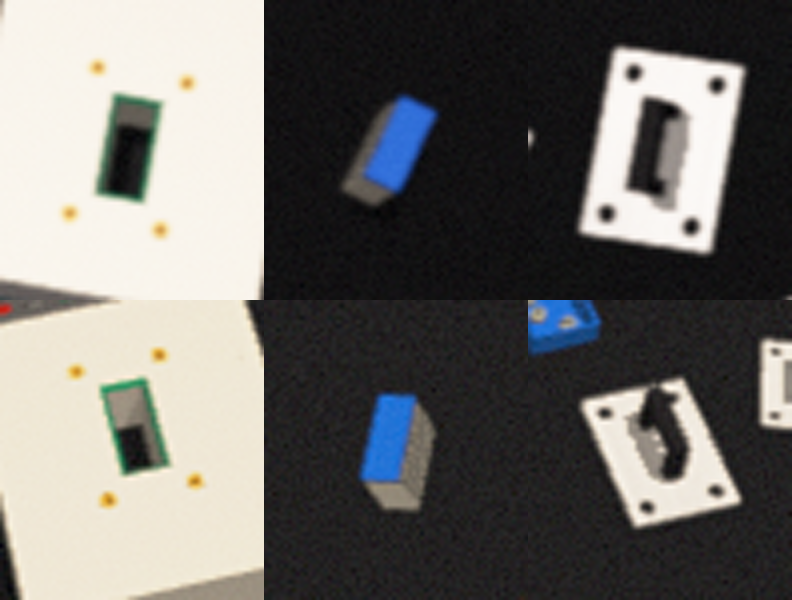

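The deck shows four brass collars round the green-rimmed slot, e.g. (97,67) in the enlarged overhead crop. The cartridge's blue top has corners (402,96), (437,112), (399,193) and (364,177), and the plate has four holes. I fit the poses from both cameras.

```bash
cat > fit.py <<'E'
from h import *
from scipy.optimize import least_squares
def fit(Cs,obs,model,x0,z):
    # obs: list per cam of {i:(u,v)}
    def pts(p):
        c,s=np.cos(p[2]),np.sin(p[2]); return [np.array([p[0]+c*a-s*b,p[1]+s*a+c*b,z]) for a,b in model]
    def r(p):
        P=pts(p); return np.concatenate([proj(C,P[i])-o for C,ob in zip(Cs,obs) for i,o in ob.items()])
    R=least_squares(r,x0); return R.x,R.fun.reshape(-1,2)
H=[(.05,.03),(-.05,.03),(-.05,-.03),(.05,-.03)]
K=[(.03,.012),(-.03,.012),(-.03,-.012),(.03,-.012)]
E
python3 - <<'E'
from fit import *
Cs=[cam("top"),cam("scene")]
def mk(off,d): return {i:np.array([(u+.5)/4-.5+off[0],(v+.5)/4-.5+off[1]]) for i,(u,v) in d.items()}
def go(nm,model,z,t,s):
  for lab,cs,ob in(("both",Cs,[t,s]),("top",Cs[:1],[t]),("scene",Cs[1:],[s])):
    p,r=fit(cs,ob,model,[.5,0,0],z); print(nm,lab,p[:2].round(4),np.degrees(p[2]).round(2),"rms px",np.sqrt((r**2).mean()).round(2))
go("unit",H,.1,mk((264,142),{0:(97,67),1:(69,213),2:(160,230),3:(187,83)}),mk((251,209),{0:(195,181),1:(159,54),2:(76,71),3:(108,199)}))
go("cart",K,.064,mk((388,166),{0:(138,96),3:(173,112),2:(135,193),1:(100,177)}),mk((133,240),{2:(114,95),1:(153,95),0:(136,181),3:(97,181)}))
go("plate",H,.005,mk((135,212),{0:(106,72),3:(189,85),2:(163,227),1:(79,214)}),mk((328,133),{2:(76,112),0:(188,191),3:(119,207)}))
E
```

```text
unit both [ 0.5906 -0.0176] -11.83 rms px 0.09
unit top [ 0.5908 -0.0176] -11.8 rms px 0.07
unit scene [ 0.5903 -0.0176] -11.85 rms px 0.06
cart both [ 0.5282 -0.3522] -27.37 rms px 0.44
cart top [ 0.5278 -0.3529] -27.75 rms px 0.25
cart scene [ 0.5288 -0.3516] -27.01 rms px 0.49
plate both [0.4216 0.3423] -9.68 rms px 0.14
plate top [0.4213 0.3424] -9.73 rms px 0.08
plate scene [0.4224 0.342 ] -9.68 rms px 0.08
```

Both cameras agree to about 1 mm, and the fits match the given sizes and lie within reach. A small helper converts world targets into move units.

```bash
cat > plan.py <<'E'
import sys; from h import *
from scipy.spatial.transform import Rotation as Ro
def plan(x,y,z,phi):
    s=read_state(); p=np.array(s["position"]); R=np.array(s["tcp_rot"])
    a=np.radians(phi); T=np.array([[np.cos(a),np.sin(a),0],[np.sin(a),-np.cos(a),0],[0,0,-1]])
    d=R.T@(np.array([x,y,z])-p); w=np.degrees(Ro.from_matrix(R.T@T).as_rotvec())
    print("p",p.round(4),"phi",np.degrees(np.arctan2(R[1,0],R[0,0])).round(2),"mm",(d*1000).round(1),"shift",(d/.3).round(4),"turn",(w/45).round(4),"rows",max(np.linalg.norm(d)/.0417,np.linalg.norm(w)/7.16).round(1),"F",np.round(s["force"],2),"t",round(s["time_s"],2),"open",round(s["opening"],3),"grip",round(s["grasp_force"],1))
if __name__=="__main__": plan(*map(float,sys.argv[1:]))
E
python3 plan.py .44 .32 .248 160
```

```text
p [0.1374 0.6095 0.2472] phi 167.29 mm [-358.9 -215.8   -0.7] shift [-1.1963 -0.7194 -0.0022] turn [-9.00e-04 -1.00e-04  1.62e-01] rows 10.0 F [-1.52 -0.18  0.07] t 0.3 open 1.002 grip 0.0
```

Emit:
step_arm(steps=[[-0.95,-0.57,0,0,0,0.16,-1],[-0.95,-0.57,0,0,0,0.16,-1],[-0.95,-0.57,0,0,0,0.16,-1],[-0.95,-0.57,0,0,0,0.16,-1],[-0.95,-0.57,0,0,0,0.16,-1],[-0.95,-0.57,0,0,0,0.16,-1],[-0.95,-0.57,0,0,0,0.16,-1],[-0.95,-0.57,0,0,0,0.16,-1]])

```text
time_s: 0.97
position: [0.3791, 0.3786, 0.2477]
tcp_rot: [[-0.94, 0.341, 0.0], [0.341, 0.94, 0.0], [-0.0, 0.0, -1.0]]
force: [1.4, 0.2, -0.1]
opening: 0.996
grasp_force: 0.0
```

```bash
python3 plan.py .528 -.352 .2 152.6
```

```text
p [0.3791 0.3786 0.2477] phi 160.09 mm [-388.7 -636.2   47.6] shift [-1.2958 -2.1208  0.1588] turn [0.0005 0.0004 0.1665] rows 17.9 F [ 1.44  0.16 -0.12] t 0.97 open 0.996 grip 0.0
```

Emit:
step_arm(steps=[[-0.55,-0.92,0,0,0,0.05,-1],[-0.55,-0.92,0,0,0,0.05,-1],[-0.55,-0.92,0,0,0,0.05,-1],[-0.55,-0.92,0,0,0,0.05,-1],[-0.55,-0.92,0,0,0,0.05,-1],[-0.55,-0.92,0,0,0,0.05,-1],[-0.55,-0.92,0,0,0,0.05,-1],[-0.55,-0.92,0,0,0,0.05,-1]])

```text
time_s: 1.63
position: [0.4396, 0.0615, 0.2479]
tcp_rot: [[-0.926, 0.379, 0.001], [0.379, 0.926, -0.001], [-0.002, -0.0, -1.0]]
force: [0.8, 0.4, -1.1]
opening: 1.003
grasp_force: 0.0
```

Emit:
step_arm(steps=[[-0.55,-0.92,0,0,0,0.1,-1],[-0.55,-0.92,0,0,0,0.1,-1],[-0.55,-0.92,0,0,0,0.1,-1],[-0.55,-0.92,0,0,0,0.1,-1],[-0.55,-0.92,0,0,0,0.1,-1],[-0.55,-0.92,0,0,0,0.1,-1],[-0.55,-0.92,0,0,0,0.1,-1],[-0.55,-0.92,0,0,0,0.1,-1]])

```text
time_s: 2.3
position: [0.4882, -0.2574, 0.2478]
tcp_rot: [[-0.893, 0.45, 0.002], [0.45, 0.893, -0.002], [-0.002, -0.001, -1.0]]
force: [0.4, 0.6, -0.0]
opening: 0.999
grasp_force: 0.0
```

```bash
python3 plan.py .528 -.352 .15 152.6
```

```text
p [ 0.4882 -0.2574  0.2478] phi 153.23 mm [-77.9 -66.4  98. ] shift [-0.2596 -0.2213  0.3268] turn [-0.0015  0.0029  0.0139] rows 3.4 F [ 0.45  0.58 -0.01] t 2.3 open 0.999 grip 0.0
```

Emit:
step_arm(steps=[[-0.26,-0.221,0.1,0,0,0.014,-1],[-0.26,-0.221,0.1,0,0,0.014,-1],[-0.26,-0.221,0.2,0,0,0.014,-1],[-0.26,-0.221,0.327,0,0,0.014,-1],[-0.26,-0.221,0.327,0,0,0.014,-1],[-0.26,-0.221,0.327,0,0,0.014,-1]])

```text
time_s: 2.8
position: [0.5259, -0.3461, 0.1469]
tcp_rot: [[-0.888, 0.459, -0.006], [0.459, 0.888, 0.006], [0.008, 0.002, -1.0]]
force: [0.5, 0.4, 0.9]
opening: 0.999
grasp_force: 0.0
```

```bash
python3 plan.py .528 -.352 .064 152.6
python3 - <<'E'
from h import *
C=cam("scene"); save("pics/s2.png",C[0][230:320,120:220],6)
E
```

```text
p [ 0.5259 -0.3461  0.1469] phi 152.69 mm [-5.2 -4.5 82.9] shift [-0.0175 -0.015   0.2763] turn [ 0.003  -0.0096  0.0019] rows 2.0 F [0.51 0.36 0.9 ] t 2.8 open 0.999 grip 0.0
```

View pics/s2.png

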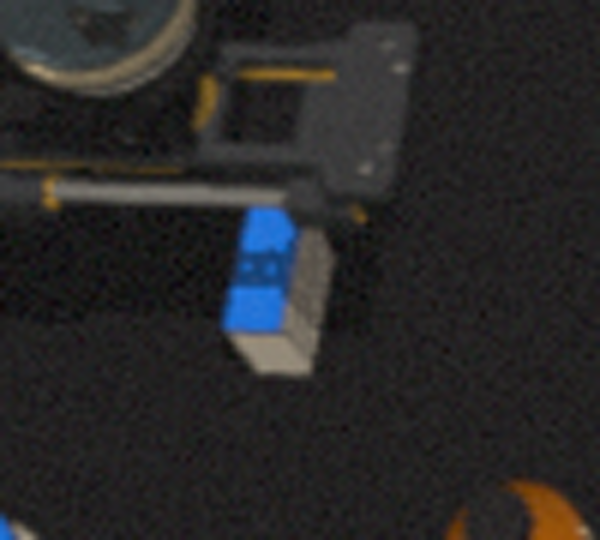

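The gripper is over the cartridge but still settling, so I lower it to just above with a hold.

Emit:
step_arm(steps=[[0,0,0.0,0,0,0,-1],[0,0,0.05,0,0,0,-1],[0,0,0.1,0,0,0,-1],[0,0,0.1,0,0,0,-1],[0,0,0.1,0,0,0,-1],[0,0,0.1,0,0,0,-1]])

```text
time_s: 3.35
position: [0.5288, -0.348, 0.122]
tcp_rot: [[-0.889, 0.458, 0.003], [0.458, 0.889, -0.003], [-0.004, -0.001, -1.0]]
force: [0.6, -0.2, 0.3]
opening: 1.001
grasp_force: 0.0
```

```bash
python3 plan.py .528 -.352 .064 152.6
```

```text
p [ 0.5288 -0.348   0.122 ] phi 152.75 mm [-0.9 -3.8 58. ] shift [-0.0031 -0.0128  0.1932] turn [-0.0014  0.0048  0.0034] rows 1.4 F [ 0.55 -0.22  0.26] t 3.35 open 1.001 grip 0.0
```

Emit:
step_arm(steps=[[-0.003,-0.013,0.06,0,0,0.003,-1],[-0.003,-0.013,0.12,0,0,0.003,-1],[-0.003,-0.013,0.16,0,0,0.003,-1],[-0.003,-0.013,0.192,0,0,0.003,-1],[-0.003,-0.013,0.192,0,0,0.003,-1],[-0.003,-0.013,0.192,0,0,0.003,-1],[-0.003,-0.013,0.192,0,0,0.003,-1],[-0.003,-0.013,0.192,0,0,0.003,-1]])

```text
time_s: 4.02
position: [0.5273, -0.3519, 0.0628]
tcp_rot: [[-0.888, 0.46, 0.001], [0.46, 0.888, -0.001], [-0.002, -0.001, -1.0]]
force: [-0.1, 0.1, -0.6]
opening: 0.999
grasp_force: 0.0
```

```bash
python3 plan.py .528 -.352 .064 152.6
```

```text
p [ 0.5273 -0.3519  0.0628] phi 152.59 mm [-0.6  0.3 -1.2] shift [-0.0022  0.0009 -0.004 ] turn [-0.0007  0.0023 -0.0003] rows 0.0 F [-0.07  0.11 -0.64] t 4.02 open 0.999 grip 0.0
```

Emit:
step_arm(steps=[[0,0,-0.003,0,0,0,0.2],[0,0,-0.003,0,0,0,0.4],[0,0,-0.003,0,0,0,0.6],[0,0,-0.003,0,0,0,1],[0,0,-0.003,0,0,0,1],[0,0,-0.003,0,0,0,1],[0,0,-0.003,0,0,0,1],[0,0,-0.003,0,0,0,1]])

```text
time_s: 4.68
position: [0.5267, -0.3515, 0.0627]
tcp_rot: [[-0.888, 0.461, -0.0], [0.461, 0.888, 0.0], [0.0, 0.0, -1.0]]
force: [0.4, -0.6, -0.8]
opening: 0.482
grasp_force: 0.0
```

Emit:
step_arm(steps=[[0,0,0,0,0,0,1],[0,0,0,0,0,0,1],[0,0,-0.05,0,0,0,1],[0,0,-0.12,0,0,0,1],[0,0,-0.24,0,0,0,1],[0,0,-0.36,0,0,0,1],[0,0,-0.36,0,0,0,1],[0,0,-0.36,0,0,0,1]])

```text
time_s: 5.35
position: [0.5279, -0.3525, 0.1733]
tcp_rot: [[-0.888, 0.46, 0.004], [0.46, 0.888, -0.004], [-0.005, -0.002, -1.0]]
force: [0.1, 0.8, -1.3]
opening: 0.276
grasp_force: 30.0
```

```bash
python3 plan.py .5906 -.0176 .19 168.2
```

```text
p [ 0.5279 -0.3525  0.1733] phi 152.58 mm [ 98.5 326.2 -17.7] shift [ 0.3282  1.0873 -0.0591] turn [-0.003   0.0066 -0.3471] rows 8.2 F [ 0.07  0.81 -1.26] t 5.35 open 0.276 grip 30.0
```

It is gripped (24.0 mm, 30 N), but the lift began before the jaws had closed. I'll check the hold.

Emit:
step_arm(steps=[[0,0,-0.1,0,0,0,1],[0,0,-0.1,0,0,0,1],[0,0,-0.1,0,0,0,1],[0,0,-0.1,0,0,0,1]])

```text
time_s: 5.68
position: [0.5259, -0.3508, 0.199]
tcp_rot: [[-0.888, 0.461, -0.002], [0.461, 0.888, 0.002], [0.003, 0.001, -1.0]]
force: [0.5, 0.1, -0.8]
opening: 0.271
grasp_force: 30.0
```

```bash
python3 plan.py .5906 -.0176 .2 168.2
python3 - <<'E'
from h import *
C=cam("scene"); D=cam("top"); s=read_state(); p=s["position"]; R=np.array(s["tcp_rot"])
for c in(C,D):
  for a,b,z in((.03,.012,0),(-.03,.012,0),(.03,.012,.064),(-.03,.012,.064),(.03,-.012,.064),(-.03,-.012,.064),(.03,-.012,0),(-.03,-.012,0)): print((a,b,z),proj(c,p+R@[a,b,z+.001]).round(1))
u,v=proj(C,p).astype(int); uu,vv=proj(D,p).astype(int)
A=C[0][v-40:v+50,u-30:u+30];B=D[0][vv-45:vv+45,uu-30:uu+30]
print(u-30,v-40,uu-30,vv-45); save("pics/s3.png",np.hstack([A,B]),6)
E
```

```text
p [ 0.5259 -0.3508  0.199 ] phi 152.57 mm [ 96.  325.5  -0.4] shift [ 0.3201  1.0851 -0.0015] turn [ 0.0016 -0.0036 -0.3472] rows 8.1 F [ 0.48  0.09 -0.8 ] t 5.68 open 0.271 grip 30.0
(0.03, 0.012, 0) [157.5 241.5]
(-0.03, 0.012, 0) [152.6 263.9]
(0.03, 0.012, 0.064) [164.  252.2]
(-0.03, 0.012, 0.064) [159.5 273.8]
(0.03, -0.012, 0.064) [155.  251.9]
(-0.03, -0.012, 0.064) [150.2 273.4]
(0.03, -0.012, 0) [148.  241.1]
(-0.03, -0.012, 0) [142.8 263.5]
(0.03, 0.012, 0) [427.2 201.2]
(-0.03, 0.012, 0) [437.3 178.9]
(0.03, 0.012, 0.064) [419.5 206. ]
(-0.03, 0.012, 0.064) [429.1 185. ]
(0.03, -0.012, 0.064) [428.4 210.1]
(-0.03, -0.012, 0.064) [437.9 189.1]
(0.03, -0.012, 0) [436.5 205.6]
(-0.03, -0.012, 0) [446.6 183.3]
120 212 407 147
```

View pics/s3.png

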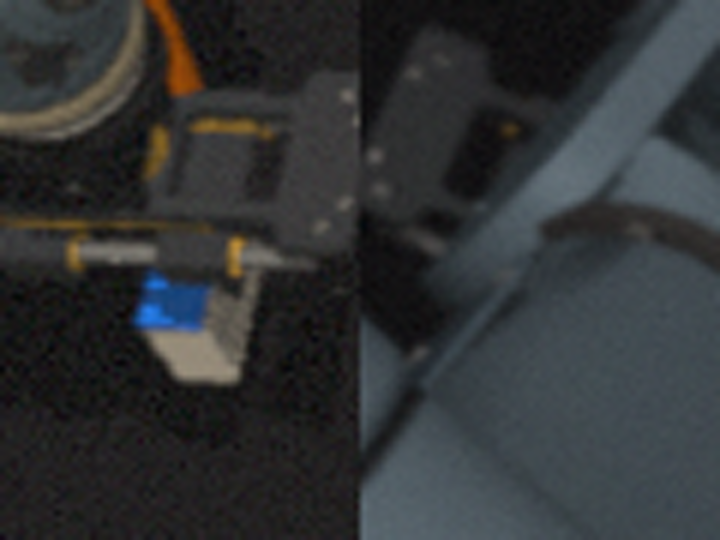

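The cartridge is held about level, with its top near TCP height. Its front top corners are at (136,327) and (197,329) in the crop, so it sits perhaps 3–5 mm towards tool -x. I carry it over the slot and measure there, settled.

Emit:
step_arm(steps=[[0.05,0.12,0,0,0,-0.05,1],[0.1,0.24,0,0,0,-0.1,1],[0.15,0.36,0,0,0,-0.15,1],[0.2,0.48,0,0,0,-0.2,1],[0.23,0.6,0,0,0,-0.25,1],[0.26,0.72,0,0,0,-0.3,1],[0.29,0.84,0,0,0,-0.33,1],[0.3,0.95,0,0,0,-0.347,1]])

```text
time_s: 6.45
position: [0.5765, -0.0542, 0.1993]
tcp_rot: [[-0.979, 0.203, -0.004], [0.203, 0.979, 0.002], [0.004, 0.001, -1.0]]
force: [-0.0, -0.9, -1.5]
opening: 0.271
grasp_force: 30.0
```

```bash
python3 plan.py .5906 -.0176 .2 168.2
```

```text
p [ 0.5765 -0.0542  0.1993] phi 168.28 mm [-6.4 38.7 -0.7] shift [-0.0213  0.1292 -0.0024] turn [ 0.0009 -0.0057  0.0018] rows 0.9 F [-0.01 -0.93 -1.54] t 6.45 open 0.271 grip 30.0
```

Emit:
step_arm(steps=[[-0.01,0.06,0,0,0,0,1],[-0.02,0.12,0,0,0,0,1],[-0.02,0.12,0,0,0,0,1],[-0.02,0.12,0,0,0,0,1],[-0.02,0.12,0,0,0,0,1],[-0.02,0.12,0,0,0,0,1],[-0.02,0.12,0,0,0,0,1],[-0.02,0.12,0,0,0,0,1]])

```text
time_s: 7.12
position: [0.5911, -0.0241, 0.2007]
tcp_rot: [[-0.979, 0.206, -0.0], [0.206, 0.979, -0.0], [0.0, -0.0, -1.0]]
force: [0.8, -0.4, -1.5]
opening: 0.272
grasp_force: 30.0
```

```bash
for i in 1 2 3; do python3 plan.py .5906 -.0176 .2 168.2; python3 -c "
from h import *
cam('top')"; done
python3 - <<'E'
from h import *
C=cam("scene"); s=read_state(); p=s["position"]; R=np.array(s["tcp_rot"])
for a,b,z in((.03,.012,0),(-.03,.012,0),(-.03,.012,.064),(-.03,-.012,.064),(-.03,-.012,0)): print((a,b,z),proj(C,p+R@[a,b,z]).round(1))
u,v=proj(C,p).astype(int); A=C[0][v-20:v+50,u-40:u+40]; print(u-40,v-20); save("pics/s4.png",A,8)
E
```

```text
p [ 0.5911 -0.0241  0.2007] phi 168.1 mm [1.8 6.2 0.7] shift [0.0059 0.0208 0.0022] turn [-0.0001 -0.0004 -0.0022] rows 0.2 F [ 0.84 -0.4  -1.5 ] t 7.12 open 0.272 grip 30.0
p [ 0.5911 -0.0239  0.2007] phi 168.11 mm [1.8 6.1 0.7] shift [0.0061 0.0203 0.0024] turn [-0.0001 -0.0002 -0.0019] rows 0.2 F [ 0.14 -0.15 -1.64] t 7.17 open 0.277 grip 30.0
p [ 0.5912 -0.0238  0.2008] phi 168.13 mm [1.9 5.9 0.8] shift [0.0062 0.0198 0.0026] turn [-0.0001  0.     -0.0016] rows 0.2 F [-0.52 -0.09 -0.77] t 7.22 open 0.274 grip 30.0
(0.03, 0.012, 0) [284.2 212.4]
(-0.03, 0.012, 0) [289.7 232.5]
(-0.03, 0.012, 0.064) [289.4 243.8]
(-0.03, -0.012, 0.064) [280.5 245.7]
(-0.03, -0.012, 0) [280.4 234.5]
242 203
```

View pics/s4.png

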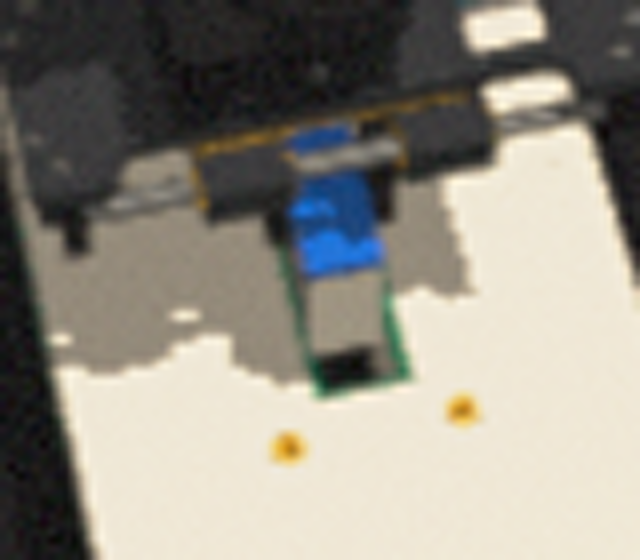

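The cartridge is over the slot, 10–20 mm in front of it in the picture. Its front top corners are at (306,279) and (381,265) in the crop, so it sits about 3.5 mm towards tool -x and about 6 mm lower in the jaws. I correct and lower it to just above the mouth.

Emit:
step_arm(steps=[[0.01,0.012,0.0,0,0,0,1],[0.018,0.023,0.03,0,0,0,1],[0.018,0.023,0.06,0,0,0,1],[0.018,0.023,0.075,0,0,0,1],[0.018,0.023,0.075,0,0,0,1],[0.018,0.023,0.075,0,0,0,1],[0.018,0.023,0.075,0,0,0,1],[0.018,0.023,0.075,0,0,0,1]])

```text
time_s: 7.98
position: [0.5878, -0.0153, 0.1785]
tcp_rot: [[-0.979, 0.205, 0.001], [0.205, 0.979, -0.0], [-0.001, -0.0, -1.0]]
force: [-0.1, -0.5, -0.4]
opening: 0.273
grasp_force: 30.0
```

```bash
python3 plan.py .5906 -.0176 .178 168.2
python3 - <<'E'
from h import *
C=cam("scene"); s=read_state(); p=s["position"]; R=np.array(s["tcp_rot"])
a=np.radians(-11.83);U=lambda x,y,z=.1:np.array([.5906+np.cos(a)*x-np.sin(a)*y,-.0176+np.sin(a)*x+np.cos(a)*y,z])
u,v=284,243; A=C[0][v-40:v+30,u-40:u+40]; print(u-40,v-40); save("pics/s5.png",A,8)
print("slot front corners crop",[((proj(C,U(.0313,y))-[u-40,v-40]+.5)*8-.5).round(0) for y in(-.0133,.0133)])
for b in(0,.006):print("cart pred crop",[((proj(C,p+R@[-.03,y,z])-[u-40,v-40]+.5)*8-.5).round(0) for z in(b,b+.06) for y in(-.012,.012)])
E
```

```text
p [ 0.5878 -0.0153  0.1785] phi 168.19 mm [-3.2 -1.6  0.5] shift [-0.0108 -0.0055  0.0015] turn [-0.0001  0.0008 -0.0002] rows 0.1 F [-0.12 -0.5  -0.39] t 7.98 open 0.273 grip 30.0
244 203
slot front corners crop [array([309., 388.]), array([385., 371.])]
cart pred crop [array([314., 269.]), array([387., 253.]), array([314., 351.]), array([384., 336.])]
cart pred crop [array([314., 277.]), array([387., 262.]), array([314., 358.]), array([383., 344.])]
```

View pics/s5.png

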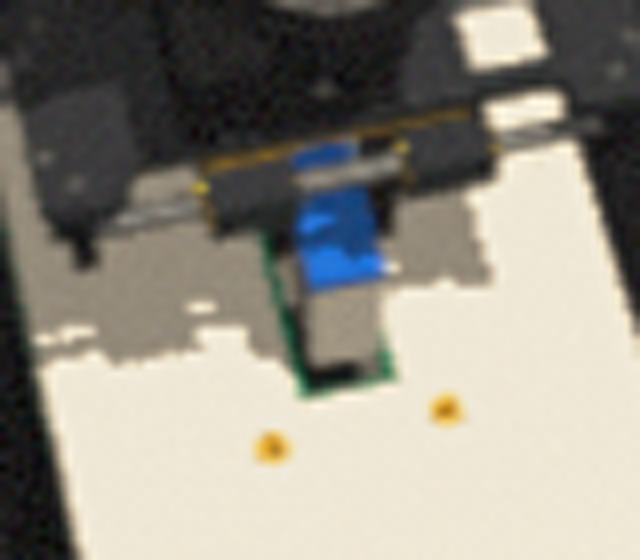

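The cartridge hangs just above the slot, with front top corners at (307,292) and (384,277) against a slot front edge at (309,388)–(385,371). It needs about 1 mm more in +y and 1 mm in x, then I lower it into the lead-in.

Emit:
step_arm(steps=[[0.003,0.003,0.0,0,0,0,1],[0.003,0.003,0.015,0,0,0,1],[0.003,0.003,0.03,0,0,0,1],[0.003,0.003,0.04,0,0,0,1],[0.003,0.003,0.05,0,0,0,1],[0.003,0.003,0.05,0,0,0,1],[0.003,0.003,0.05,0,0,0,1],[0.003,0.003,0.05,0,0,0,1]])

```text
time_s: 8.7
position: [0.5868, -0.0142, 0.1632]
tcp_rot: [[-0.979, 0.205, 0.0], [0.205, 0.979, 0.0], [-0.0, 0.0, -1.0]]
force: [0.1, 0.6, -0.6]
opening: 0.271
grasp_force: 30.0
```

```bash
python3 plan.py .5878 -.0153 .131 168.2; python3 -c "
from h import *
print(np.round(read_state()['moment'],2))"
```

```text
p [ 0.5868 -0.0142  0.1632] phi 168.19 mm [-1.2 -0.9 32.2] shift [-0.004  -0.003   0.1074] turn [ 0.      0.     -0.0002] rows 0.8 F [ 0.11  0.62 -0.59] t 8.7 open 0.271 grip 30.0
[ 0.02 -0.02 -0.01]
```

No contact force with the bottom about 10 mm inside. I continue.

Emit:
step_arm(steps=[[0,0,0.015,0,0,0,1],[0,0,0.03,0,0,0,1],[0,0,0.045,0,0,0,1],[0,0,0.05,0,0,0,1],[0,0,0.05,0,0,0,1]])

```text
time_s: 9.12
position: [0.5866, -0.0146, 0.1476]
tcp_rot: [[-0.979, 0.204, -0.001], [0.204, 0.979, -0.001], [0.0, -0.001, -1.0]]
force: [0.7, -2.8, -3.2]
opening: 0.269
grasp_force: 30.0
```

Emit:
step_arm(steps=[[0,0,0.015,0,0,0,1],[0,0,0.03,0,0,0,1],[0,0,0.045,0,0,0,1],[0,0,0.055,0,0,0,1],[0,0,0.055,0,0,0,1],[0,0,0.055,0,0,0,1],[0,0,0.055,0,0,0,1]])

```text
time_s: 9.7
position: [0.5867, -0.0146, 0.131]
tcp_rot: [[-0.979, 0.204, -0.0], [0.204, 0.979, -0.001], [0.0, -0.001, -1.0]]
force: [1.0, -4.4, -5.0]
opening: 0.274
grasp_force: 30.0
```

```bash
python3 plan.py .5878 -.0153 .131 168.2; python3 -c "
from h import *
print(np.round(read_state()['moment'],2))"
```

```text
p [ 0.5867 -0.0146  0.131 ] phi 168.22 mm [-1.2 -0.5 -0. ] shift [-0.0041 -0.0017 -0.0001] turn [-0.001  -0.0003  0.0003] rows 0.0 F [ 0.95 -4.43 -5.04] t 9.7 open 0.274 grip 30.0
[-1.07 -0.16  0.21]
```

The slot wall pushes towards -y with about 4 N, so I ease off 0.8 mm and then let go.

Emit:
step_arm(steps=[[0,-0.003,0,0,0,0,1],[0,-0.003,0,0,0,0,1],[0,-0.003,0,0,0,0,1]])

```text
time_s: 9.95
position: [0.5866, -0.0147, 0.1315]
tcp_rot: [[-0.979, 0.205, 0.0], [0.205, 0.979, 0.001], [0.0, 0.001, -1.0]]
force: [1.8, -2.6, -3.0]
opening: 0.274
grasp_force: 30.0
```

Emit:
step_arm(steps=[[0,0,0,0,0,0,0.1],[0,0,0,0,0,0,0.1],[0,0,0,0,0,0,0.1],[0,0,0,0,0,0,0.1],[0,0,0,0,0,0,0.1],[0,0,0,0,0,0,0.1]])

```text
time_s: 10.45
position: [0.5865, -0.0148, 0.1319]
tcp_rot: [[-0.979, 0.205, 0.0], [0.205, 0.979, 0.0], [0.0, 0.0, -1.0]]
force: [0.3, 0.0, 0.6]
opening: 0.444
grasp_force: 0.0
```

Emit:
step_arm(steps=[[0,0,-0.1,0,0,0,-1],[0,0,-0.2,0,0,0,-1],[0,0,-0.3,0,0,0,-1],[0,0,-0.4,0,0,0,-1],[0,0.1,-0.4,0,0,0,-1],[0,0.2,-0.4,0,0,0,-1],[0,0.3,-0.4,0,0,0,-1],[0,0.4,-0.4,0,0,0,-1]])

```text
time_s: 11.12
position: [0.6111, 0.1035, 0.2522]
tcp_rot: [[-0.979, 0.206, 0.0], [0.206, 0.979, 0.0], [-0.0, 0.0, -1.0]]
force: [0.1, -1.0, 0.1]
opening: 0.954
grasp_force: 0.0
```

```bash
python3 plan.py .4216 .3423 .2 170.3
python3 - <<'E'
from h import *
C=cam("scene");D=cam("top")
A=C[0][200:290,240:330];B=D[0][142:232,252:342]
save("pics/s6.png",np.hstack([A,B]),4)
E
```

```text
p [0.6111 0.1035 0.2522] phi 168.14 mm [234.6 194.7  52.2] shift [0.7819 0.649  0.1741] turn [ 0.0004  0.0004 -0.0481] rows 7.4 F [ 0.07 -1.04  0.11] t 11.12 open 0.954 grip 0.0
```

View pics/s6.png

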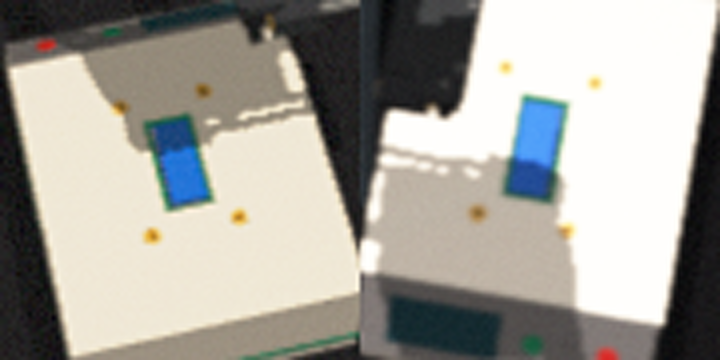

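The cartridge's blue top fills the slot flush inside the green rim in both views, so it is home and let go. Now to the plate.

Emit:
step_arm(steps=[[0.78,0.65,0,0,0,-0.048,-1],[0.78,0.65,0,0,0,-0.048,-1],[0.78,0.65,0,0,0,-0.048,-1],[0.78,0.65,0,0,0,-0.048,-1],[0.78,0.65,0.1,0,0,-0.048,-1],[0.78,0.65,0.2,0,0,-0.048,-1],[0.78,0.65,0.3,0,0,-0.048,-1],[0.78,0.65,0.4,0,0,-0.048,-1]])

```text
time_s: 11.88
position: [0.429, 0.3337, 0.1578]
tcp_rot: [[-0.986, 0.166, 0.005], [0.166, 0.986, 0.003], [-0.004, 0.004, -1.0]]
force: [0.3, 0.0, -0.6]
opening: 0.999
grasp_force: 0.0
```

Emit:
step_arm(steps=[[0,0,0,0,0,0,-1],[0,0,0,0,0,0,-1],[0,0,0,0,0,0,-1],[0,0,0,0,0,0,-1]])

```text
time_s: 12.22
position: [0.4321, 0.3311, 0.1583]
tcp_rot: [[-0.986, 0.169, 0.004], [0.169, 0.986, 0.002], [-0.004, 0.002, -1.0]]
force: [0.8, -0.2, -0.1]
opening: 1.001
grasp_force: 0.0
```

```bash
python3 plan.py .4206 .3438 .046 170.3
```

```text
p [0.4321 0.3311 0.1583] phi 170.26 mm [ 13.9  10.3 112.2] shift [0.0463 0.0344 0.3741] turn [ 0.0028  0.0047 -0.0008] rows 2.7 F [ 0.83 -0.2  -0.15] t 12.22 open 1.001 grip 0.0
```

Emit:
step_arm(steps=[[0.046,0.034,0,0,0,0,-1],[0.046,0.034,0.08,0,0,0,-1],[0.046,0.034,0.16,0,0,0,-1],[0.046,0.034,0.2,0,0,0,-1],[0.046,0.034,0.2,0,0,0,-1],[0.046,0.034,0.2,0,0,0,-1]])

```text
time_s: 12.72
position: [0.4195, 0.3434, 0.0975]
tcp_rot: [[-0.986, 0.169, 0.002], [0.169, 0.986, 0.001], [-0.002, 0.001, -1.0]]
force: [0.8, -1.0, 1.0]
opening: 1.0
grasp_force: 0.0
```

```bash
python3 plan.py .4206 .3438 .046 170.3
```

```text
p [0.4195 0.3434 0.0975] phi 170.26 mm [-1.   0.5 51.5] shift [-0.0032  0.0018  0.1718] turn [ 0.0015  0.0022 -0.001 ] rows 1.2 F [ 0.81 -0.96  1.04] t 12.72 open 1.0 grip 0.0
```

Emit:
step_arm(steps=[[-0.003,0,0.06,0,0,0,-1],[-0.003,0,0.11,0,0,0,-1],[-0.003,0,0.15,0,0,0,-1],[-0.003,0,0.17,0,0,0,-1],[-0.003,0,0.17,0,0,0,-1],[-0.003,0,0.17,0,0,0,0.3],[-0.003,0,0.17,0,0,0,0.5],[-0.003,0,0.17,0,0,0,0.5]])

```text
time_s: 13.38
position: [0.4195, 0.344, 0.0466]
tcp_rot: [[-0.986, 0.168, 0.002], [0.168, 0.986, 0.001], [-0.002, 0.001, -1.0]]
force: [-0.8, -0.3, 0.3]
opening: 0.852
grasp_force: 0.0
```

Emit:
step_arm(steps=[[0,0,0,0,0,0,0.6],[0,0,0,0,0,0,0.8],[0,0,0,0,0,0,1],[0,0,0,0,0,0,1],[0,0,0,0,0,0,1],[0,0,0,0,0,0,1],[0,0,0,0,0,0,1],[0,0,0,0,0,0,1]])

```text
time_s: 14.05
position: [0.4187, 0.3436, 0.0454]
tcp_rot: [[-0.986, 0.168, -0.0], [0.168, 0.986, -0.0], [0.0, -0.0, -1.0]]
force: [0.4, 0.4, -0.3]
opening: 0.25
grasp_force: 0.0
```

Emit:
step_arm(steps=[[0,0,0,0,0,0,1],[0,0,0,0,0,0,1],[0,0,0,0,0,0,1],[0,0,0,0,0,0,1],[0,0,0,0,0,0,1],[0,0,0,0,0,0,1]])

```text
time_s: 14.55
position: [0.4188, 0.3437, 0.0454]
tcp_rot: [[-0.986, 0.168, 0.0], [0.168, 0.986, 0.0], [-0.0, 0.0, -1.0]]
force: [0.9, 1.0, -0.8]
opening: 0.179
grasp_force: 30.0
```

```bash
python3 plan.py .4206 .3438 .046 170.3
```

```text
p [0.4188 0.3437 0.0454] phi 170.35 mm [-1.8  0.4 -0.6] shift [-0.006   0.0013 -0.0018] turn [0.0002 0.0001 0.0012] rows 0.0 F [ 0.89  0.95 -0.81] t 14.55 open 0.179 grip 30.0
```

Gripped (15.6 mm, 30 N). I lift and carry it high over the deck.

Emit:
step_arm(steps=[[0,0,-0.05,0,0,0,1],[0,0,-0.15,0,0,0,1],[0,0,-0.25,0,0,0,1],[0,0,-0.35,0,0,0,1],[0,0,-0.45,0,0,0,1],[0,0,-0.55,0,0,0,1],[0,0,-0.6,0,0,0,1],[0,0,-0.6,0,0,0,1]])

```text
time_s: 15.22
position: [0.4204, 0.3446, 0.2291]
tcp_rot: [[-0.986, 0.167, 0.007], [0.167, 0.986, 0.003], [-0.006, 0.005, -1.0]]
force: [0.1, -0.3, -1.7]
opening: 0.177
grasp_force: 30.0
```

```bash
python3 plan.py .5878 -.0162 .22 168.17
```

```text
p [0.4204 0.3446 0.2291] phi 170.36 mm [-225.4 -327.7    9. ] shift [-0.7512 -1.0923  0.03  ] turn [0.0059 0.0078 0.0487] rows 9.5 F [ 0.08 -0.28 -1.66] t 15.22 open 0.177 grip 30.0
```

Emit:
step_arm(steps=[[-0.05,-0.07,0,0,0,0,1],[-0.12,-0.17,0,0,0,0,1],[-0.2,-0.29,0,0,0,0.02,1],[-0.28,-0.41,0,0,0,0.03,1],[-0.36,-0.53,0,0,0,0.04,1],[-0.43,-0.63,0,0,0,0.049,1],[-0.48,-0.7,0,0,0,0.049,1],[-0.5,-0.73,0,0,0,0.049,1]])

```text
time_s: 15.88
position: [0.5309, 0.0988, 0.2237]
tcp_rot: [[-0.978, 0.209, -0.002], [0.209, 0.978, -0.001], [0.001, -0.002, -1.0]]
force: [-0.1, 0.3, -2.3]
opening: 0.181
grasp_force: 30.0
```

Emit:
step_arm(steps=[[-0.04,-0.06,0,0,0,0,1],[-0.11,-0.16,0,0,0,0,1],[-0.18,-0.26,0,0,0,0,1],[-0.23,-0.34,0,0,0,0,1],[-0.24,-0.36,0,0,0,0,1],[-0.24,-0.36,0,0,0,0,1],[-0.24,-0.36,0,0,0,0,1],[-0.24,-0.36,0,0,0,0,1]])

```text
time_s: 16.55
position: [0.5766, -0.0161, 0.2245]
tcp_rot: [[-0.979, 0.204, -0.003], [0.204, 0.979, 0.001], [0.003, 0.001, -1.0]]
force: [-0.7, -0.2, -2.2]
opening: 0.181
grasp_force: 30.0
```

```bash
python3 plan.py .5878 -.0162 .156 168.17
```

```text
p [ 0.5766 -0.0161  0.2245] phi 168.22 mm [-11.2   2.1  68.5] shift [-0.0373  0.007   0.2283] turn [ 0.001  -0.0042  0.001 ] rows 1.7 F [-0.68 -0.18 -2.24] t 16.55 open 0.181 grip 30.0
```

Emit:
step_arm(steps=[[-0.037,0.007,0,0,0,0,1],[-0.037,0.007,0.05,0,0,0,1],[-0.037,0.007,0.1,0,0,0,1],[-0.037,0.007,0.15,0,0,0,1],[-0.037,0.007,0.17,0,0,0,1],[-0.037,0.007,0.17,0,0,0,1],[-0.037,0.007,0.17,0,0,0,1],[-0.037,0.007,0.17,0,0,0,1]])

```text
time_s: 17.22
position: [0.5899, -0.0176, 0.1753]
tcp_rot: [[-0.979, 0.205, 0.001], [0.205, 0.979, -0.0], [-0.001, 0.0, -1.0]]
force: [0.7, -0.2, -1.6]
opening: 0.181
grasp_force: 30.0
```

Emit:
step_arm(steps=[[0,0,0,0,0,0,1],[0,0,0,0,0,0,1],[0,0,0,0,0,0,1],[0,0,0,0,0,0,1]])

```text
time_s: 17.55
position: [0.5896, -0.0182, 0.175]
tcp_rot: [[-0.979, 0.206, 0.001], [0.206, 0.979, -0.0], [-0.001, -0.0, -1.0]]
force: [0.6, -0.4, -1.2]
opening: 0.177
grasp_force: 30.0
```

```bash
python3 plan.py .5878 -.0162 .156 168.17
```

```text
p [ 0.5896 -0.0182  0.175 ] phi 168.14 mm [ 2.2  1.6 19. ] shift [0.0075 0.0053 0.0632] turn [-0.      0.001  -0.0007] rows 0.5 F [ 0.56 -0.36 -1.17] t 17.55 open 0.177 grip 30.0
```

Emit:
step_arm(steps=[[0.007,0.005,0.01,0,0,0,1],[0.007,0.005,0.03,0,0,0,1],[0.007,0.005,0.05,0,0,0,1],[0.007,0.005,0.06,0,0,0,1],[0.007,0.005,0.06,0,0,0,1],[0.007,0.005,0.06,0,0,0,1],[0.007,0.005,0.06,0,0,0,1],[0.007,0.005,0.06,0,0,0,1]])

```text
time_s: 18.22
position: [0.588, -0.0163, 0.1566]
tcp_rot: [[-0.979, 0.205, 0.0], [0.205, 0.979, -0.0], [-0.0, 0.0, -1.0]]
force: [0.2, 0.6, -1.5]
opening: 0.18
grasp_force: 30.0
```

```bash
python3 plan.py .5878 -.0162 .156 168.17
python3 - <<'E'
from h import *
C=cam("scene");D=cam("top")
A=C[0][202:292,237:337];B=D[0][137:227,247:347]
print("scene off 237,202 top off 247,137")
save("pics/s7.png",np.hstack([A,B]),4)
E
```

```text
p [ 0.588  -0.0163  0.1566] phi 168.14 mm [0.2 0.  0.6] shift [0.0005 0.0001 0.0022] turn [ 0.      0.0006 -0.0006] rows 0.0 F [ 0.17  0.6  -1.54] t 18.22 open 0.18 grip 30.0
scene off 237,202 top off 247,137
```

View pics/s7.png

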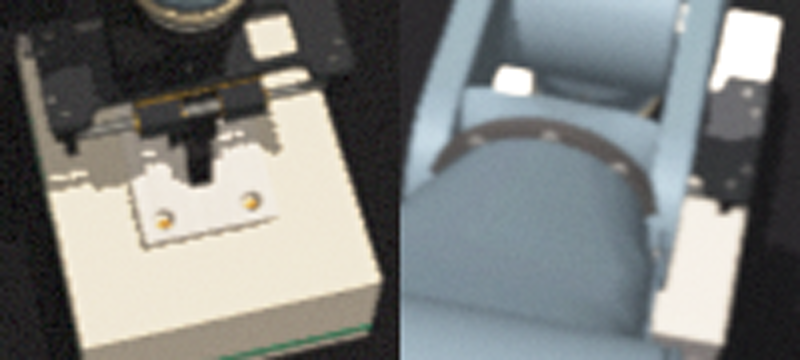

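The plate is over the deck, with brass collars visible inside the two front holes at (164,219) and (251,202). One enlarged crop to check the alignment.

Run:
```python
from h import *
C=cam("scene"); o=(264,242)
save("pics/s8.png",C[0][242:272,264:312],16)
a=np.radians(-11.83);U=lambda x,y,z=.1:np.array([.5906+np.cos(a)*x-np.sin(a)*y,-.0176+np.sin(a)*x+np.cos(a)*y,z])
f=lambda P:((proj(C,P)-o+.5)*16-.5).round(0)
for n,x,y in(("a",.05,.03),("d",.05,-.03)): print(n,"thread",f(U(x,y)),"holetop ideal",f(U(x,y,.1162)),"bottom",f(U(x,y,.1112)),"px per mm x,y,z",(f(U(x+.01,y))-f(U(x,y)))/10,(f(U(x,y+.01))-f(U(x,y)))/10,(f(U(x,y,.11))-f(U(x,y)))/10)
print("corners ideal",[f(U(.065,y,.1162)) for y in(-.045,.045)])
```

```text
a thread [573. 197.] holetop ideal [577. 156.] bottom [576. 169.] px per mm x,y,z [1.5 5.3] [ 5.8 -1.2] [ 0.2 -2.5]
d thread [226. 272.] holetop ideal [225. 232.] bottom [226. 245.] px per mm x,y,z [1.4 5.4] [ 5.8 -1.2] [ 0.  -2.4]
corners ideal [array([156., 333.]), array([687., 218.])]
```

View pics/s8.png

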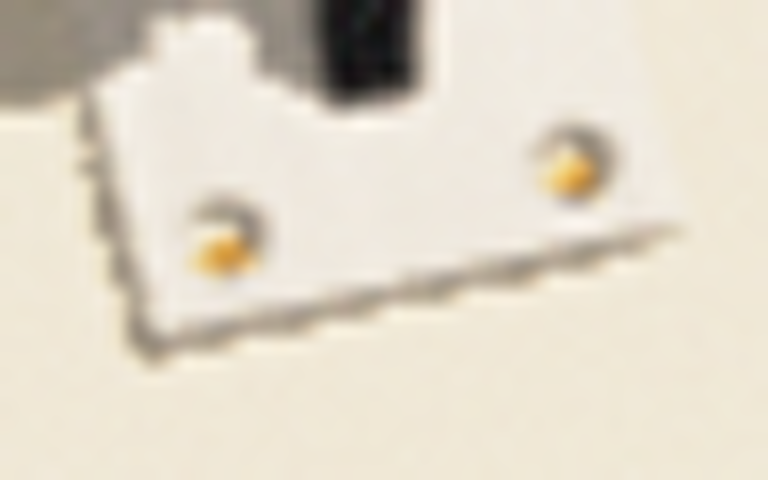

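In the crop the hole centres are at (574,162) and (226,234). The ideal positions are (577,156) and (225,232), so the plate is aligned to about 1 mm, with roughly 11 mm of height. One still hold, then I hand in.

Emit:
step_arm(steps=[[0,0,0,0,0,0,1],[0,0,0,0,0,0,1],[0,0,0,0,0,0,1],[0,0,0,0,0,0,1],[0,0,0,0,0,0,1],[0,0,0,0,0,0,1]])

```text
time_s: 18.87
position: [0.5877, -0.0162, 0.1565]
tcp_rot: [[-0.979, 0.205, -0.0], [0.205, 0.979, -0.0], [0.0, -0.0, -1.0]]
force: [0.3, -0.9, -1.2]
opening: 0.177
grasp_force: 30.0
```

```bash
python3 plan.py .5878 -.0162 .156 168.17; python3 -c "
from rig import *
print(hand_in())"
```

```text
p [ 0.5877 -0.0162  0.1565] phi 168.15 mm [-0.1  0.   0.5] shift [-0.0003  0.0001  0.0016] turn [-0.     -0.     -0.0005] rows 0.0 F [ 0.34 -0.87 -1.2 ] t 18.87 open 0.177 grip 30.0
the job is handed in; nothing more can be done
None
```

The job is handed in, with no verdict returned: the cartridge looks fully home in the slot and released, and the plate is held still about 11 mm above the deck. The two holes I could see line up to about 1 mm; the other two were hidden by the arm.

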